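# Hold a phone chassis in the corner of a checking gauge

### The job

This phone chassis has just been straightened and I want to read it on the dial gauge. First turn the small black knob on the gauge all the way back to its zero stop, so that the red peak hand is on zero, then press the chassis into the corner of the fixture, flat on its plate, with its long side flush along the long fence and its end tight against the end fence, and finish while still holding it pressed there for me to read. Press firmly but do not force it, and leave the other things on the bench where they are.

Things in the scene. Friction and masses are not known exactly. Their poses are not given: they have to be found in the camera images.
- fixture: fixed checking fixture: green base 280 x 270, top 16 above the bench, with a steel rest plate (x -125 to 47, y -155 to 95 in its frame; top 28 above the bench), two fences and a dial gauge. Origin at bench level; x points squarely to the long fence and gauge (away from the robot, yaw within 0.35), y to the end fence (left). Chassis fully home: its centre at x = 0, y = 0
- long_fence: two fixed aluminium bars in line, 14 high above the rest plate, 10 thick, each 62 long, from y = -70 to -8 and 8 to 70 in the fixture's frame; the face that the chassis' long side must touch is at x = +35. Origin and axes as the fixture's
- end_fence: fixed aluminium bar, 14 high above the rest plate, 10 thick, 60 long from x = -30 to +30 in the fixture's frame; the face that the chassis' end must touch is at y = +73. Origin and axes as the fixture's
- corner (a point): the point at rest-plate height (28 above the bench) where the planes of the two fence faces meet: x = 35, y = 73 in the fixture's frame; axes as the fixture's. Plate, fences and chassis are smooth metal, friction about 0.25 on one another
- spindle_tip (a point): end of the gauge's steel spindle, a 6 mm ball 32.5 above the bench, that comes out between the bars of the long fence at y = 0, 4 proud of the fence face when free, flush when pushed back. It springs out with 1.0 to 1.4 N, so it pushes the chassis off the long fence if nobody holds it. A black needle on the dial follows it, on zero when flush
- dial (a point): centre of the gauge's crystal, 47 above the bench, at x = 94, y = 0 in the fixture's frame. The gauge lies flat with its white dial up; round case and bezel 70 across, bezel top 47.5 above the bench
- chassis: phone chassis, open side up: dark blue metal rim, black battery and green boards inside; 70 (own x) x 146 (own y) x 9 high, upright corners of radius 9, 0.1 to 0.2 kg, loose. It starts on the rest plate short of both fences, turned up to 0.28 rad against them, own x towards the long fence, own y to the end fence; slides easily. Origin: centre of its underside
- chassis_mid (a point): centre of the chassis, 4.5 above its underside
- peak_knob (a joint): angle of the black reset knob and the red peak hand on it: 0 = at its hard zero stop (hand along the fixture's +x, at the green mark), growing clockwise seen from above, to 3.0 rad. It starts at 0.9 to 2.5, so it is turned back anticlockwise. Slight friction (0.025 N m); it stays where it is left
- knob_grip (a point): centre of the round black reset knob that stands up from the middle of the dial: 20 across, 15 high (48 to 63 above the bench), this point on its upright axis 56 above the bench. It can be gripped from above at any yaw
- setting_bar: loose steel setting bar for the gauge, 70 x 16 x 12, long along its own x, lying on the low part of the fixture's base behind the long fence, to the right of the gauge; leave it. Origin: centre of its underside
- bit_tub: dark blue round tub of screwdriver bits, 52 across, 64 high, to the left of the fixture; leave it. Origin: centre of its underside
- solvent: pale bottle with a blue cap, 52 across, about 115 high, to the left of the fixture; leave it. Origin: centre of its underside
- multimeter: grey multimeter with a black face lying on the bench, 150 x 80 x 40, to the left; leave it. Origin: centre of its underside
- old_battery: flat black phone battery, 62 x 46 x 6, on the bench to the right; leave it. Origin: centre of its underside
- screwdriver: screwdriver with an orange handle, 170 long, lying on the bench to the right along its own x; leave it. Origin: under the middle of its length
- parts_tray: white open tray with four compartments, 130 x 90 x 35, on the bench to the right; leave it. Origin: centre of its underside
There are look-alikes about, which are no part of the job. Of the things like the chassis, leave any that is yellow; of the rest the larger one is meant.

How it is judged (in metres and radians):
On the way, in this order (a step that is already met when the one before it is completed fails the run):
1. the reset knob is back at its zero stop (within 0.08 rad) (value of joint peak_knob below 0.08 rad), for 0.2 s.
2. the chassis bears on both fences at once, square to them (contact force between chassis and long_fence above 0.5 N and contact force between chassis and end_fence above 0.5 N and angle between the y axis of chassis and the y axis of fixture, either way round below 0.025 rad), for 0.2 s.
At the end, for the whole second after the job is handed in: Through the last second the robot pushes the chassis (over 1 N), which lies still and flat on the plate (0.04 rad, 2 mm), square to the fences (0.025 rad) and bears on each of the two fences with over 0.5 N; the reset knob is within 0.08 rad of its zero stop (all of step 2 and value of joint peak_knob below 0.08 rad and angle between chassis's own z axis and vertical below 0.04 rad and z of chassis_mid in the frame of fixture below 0.0345 m and contact force between any of the fingers, the arm and chassis above 1 N and linear speed of chassis below 0.01 m/s); the arm keeps its last pose, push and grip.
It fails at once if the chassis is forced: the robot pushes on it with more than 60 N (contact force between any of the fingers, the arm and chassis above 60 N).
It fails at once if another thing on the bench is moved by more than 20 mm (distance of any of setting_bar, bit_tub, solvent, multimeter, old_battery, screwdriver, parts_tray from where it was at the start of the episode above 0.02 m).
It also fails if it takes over 72 s, if anything falls off the work surface, if the arm or the gripper's body presses on something with over 40 N, if the wrist force passes 120 N, or if a joint passes its speed limit or range.

### The arm

A 7-joint arm with a two-finger parallel gripper is mounted at the origin on the work surface. World frame = base frame: x ahead of the robot, y to its left, z up, the work surface at z = 0. Lengths are in m, angles in degrees, forces in N, time in s.
With the tool pointing down it reaches from about 0.425 to 0.875 m from the base axis. Payload 4.7 kg.
Tool frame: the origin (TCP) lies at the very end of the fingers, on their centre line; the grasp point (between the pads) lies 19 mm behind it; z points along the fingers, y is the line along which they close (so a half turn about z gives the same grasp; the last joint's range is limited). The gripper opens to 87 mm and grips with 3 to 60 N. Pads are 19 mm wide; open, the fingers measure 117 mm over their backs; the gripper's body (75 mm by 190 mm) begins 51 mm behind the grasp point.
Start: joints at [-75.453, 18.392, -4.016, 83.108, 1.295, 78.541, -3.26], TCP at [0.154, 0.631, 0.223] pointing down, gripper open.
Joint ranges: [-163.93, 163.93], [-17.29, 119.83], [-79.2, 71.16], [3.27, 140.29], [-89.18, 269.18], [5.43, 117.66], [-154.24, 154.24]. Speed limits (degrees/s): [147.25, 147.25, 180, 180, 180, 180, 180].

### API

Orientations are given as [roll, pitch, yaw] about the fixed x, y, z axes, in that order (R = Rz(yaw) Ry(pitch) Rx(roll)).
In Python, from cell import telemetry, cams, env gives the robot as it stands.
- The arm moves only by the tool arm_command, never from a script. Its argument "series" is text: rows parted by semicolons, each of 5 numbers parted by spaces: the shift along the tool's x, y, z in mm, then the turn about the tool's z in rad, then the closure in counts, from 0 (fully open) to 255 (shut). A call has 1 to 20 rows; each row shifts and turns the commanded pose from where the row before left it, along the tool's axes as they then stand; what a row does not reach is not made up. A row lasts 1/12 s, in which the tool goes at most 41.7 mm and 7.16 degrees, less where a joint would pass 70% of its speed; a pose out of reach is approached as far as the arm can. A call is refused whole if a number of a shift passes 41.7 or a number of a turn 0.125, either way. A call with a gripper value outside its range is refused whole. The fingers move at their own pace and stop on an object; "squeeze" is the grip in N (left out, the last holds). Time passes only in rows, so rows that do not move let the fingers close. It gives the time, the measured TCP pose, the force, the opening and the grip force at its end, in the units of the state.
- telemetry.get_obs(): the state, without advancing time (a new reading comes with each control period).
- cams.read_camera(name): name is "scene" or "top" or "wrist"; returns the picture (480x640x3 uint8, blue, green, red); there is no depth.
- cams.calibration(name): a dict with "K" (3x3 intrinsics, pixels), "dist" ([k1, k2, p1, p2, k3] as OpenCV has them; the pictures are not rectified), "origin" and "rotation" of the camera in the world; the wrist camera has in their place "hand_eye" (4x4, takes a point from camera to tool coordinates, whose origin is the TCP and whose axes are the flange's). Camera axes: x right, y down, z forward; pixel columns grow to the right and rows downward; lengths in m; the calibration is good to about 2 mm. A picture is of the moment at which its call begins: read the wrist's pose just before it. calibration takes no time and is no camera call.
- env.sign_off(): hands the job in; it is judged then, once.
The state is a dict: "time_s": time; "qpos": joint angles; "joint_velocities": joint speeds; "effort": joint torques, N m; "tool_pos": TCP position; "tool_rot": TCP orientation; "force": force on the tool from outside, world axes, zero at the start; "wrist_torque": the same for the moment, N m; "grip_width": finger opening in m; "grasp_force": force on a finger pad.
Only numpy, scipy, OpenCV 4.12 (cv2) and the standard library are available. Lean on these libraries where they do the work, as an engineer would, in place of code of your own. Each camera call takes 0.05 s, during which the arm holds its last target. There are 200 camera calls.

## Working session

There is one attempt and no reset: what is moved stays moved. The work goes in short steps, Python scripts to look and compute and a tool call to move; the robot and the scene stay as the last step left them, time stands still between calls to the robot, and variables do not carry over. Pictures are saved under pics/ and viewed, at most 10 in all, crops included, and the job is handed in when it is done.

Besides the shell and the picture viewer there is one more tool, called after "Call:" as name(argument=value, ...) on one line, values as JSON. arm_command: Moves the arm, as the interface text tells. Its arguments: {"type":"object","properties":{"series":{"type":"string"},"squeeze":{"type":"number"}},"required":["series"]}

```bash
ls; mkdir -p pics
python3 - <<'E'
from cell import telemetry,cams,env
import cv2,numpy as np
for n in ("top","scene"):
    cv2.imwrite(f"pics/{n}0.png",cams.read_camera(n))
    c=cams.calibration(n); print(n,{k:np.round(v,4).tolist() for k,v in c.items()})
print(cams.calibration("wrist"))
o=telemetry.get_obs();print(o)
E
```

```text
pics
top {'K': [[452.5783, 0.0, 315.1898], [0.0, 452.5783, 238.6355], [0.0, 0.0, 1.0]], 'dist': [0.0328, 0.0, 0.0, 0.0, 0.0], 'origin': [0.4552, 0.0378, 1.0014], 'rotation': [-171.2057, -0.9005, -90.0787]}
scene {'K': [[574.3187, 0.0, 329.6412], [0.0, 574.3187, 243.8682], [0.0, 0.0, 1.0]], 'dist': [-0.1601, 0.0, 0.0, 0.0, 0.0], 'origin': [1.8619, 0.1593, 0.9136], 'rotation': [-124.1142, -0.5482, 95.7546]}
{'K': array([[412.57237407,   0.        , 314.98466724],
       [  0.        , 412.57237407, 240.55265104],
       [  0.        ,   0.        ,   1.        ]]), 'dist': array([-0.01147626,  0.        ,  0.        ,  0.        ,  0.        ]), 'hand_eye': array([[ 2.99712088e-04, -9.65812044e-01, -2.59243139e-01,
         7.07698211e-02],
       [ 9.99999934e-01,  3.42911819e-04, -1.21416124e-04,
        -1.71080440e-04],
       [ 2.06162691e-04, -2.59243086e-01,  9.65812083e-01,
        -1.61500866e-01],
       [ 0.00000000e+00,  0.00000000e+00,  0.00000000e+00,
         1.00000000e+00]])}
{'time_s': 0.1, 'qpos': array([-75.45233379,  18.43620849,  -4.01507666,  83.16970084,
         1.29523735,  78.53900635,  -3.26045279]), 'joint_velocities': array([-0.07703776, -0.11652211, -0.03480934, -0.20814956, -0.10661205,
        0.0428286 ,  0.04449679]), 'effort': array([-8.78850242e-04, -4.92571342e+01, -4.06388249e-01, -3.13399386e+01,
       -6.43173675e-02,  3.93753732e-02,  5.40363010e-05]), 'tool_pos': array([0.15431907, 0.63090211, 0.22153931]), 'tool_rot': array([-1.79900328e+02,  5.80691043e-03,  1.66261136e+02]), 'force': array([ 0.18991934,  1.29261667, -0.4838474 ]), 'wrist_torque': array([-0.03840944,  0.0032959 , -0.01688202]), 'grasp_force': 0.0, 'grip_width': 0.08673349820641081}
```

View pics/top0.png

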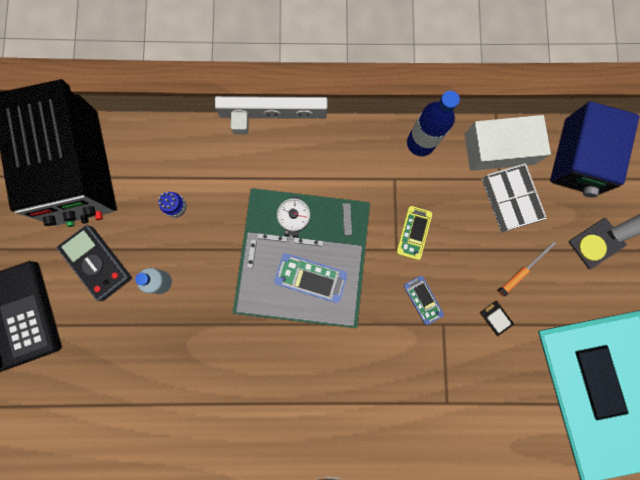

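View pics/scene0.png

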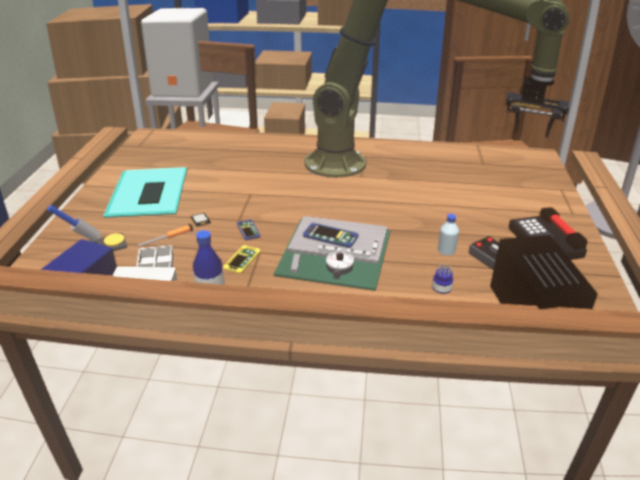

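The top view shows the fixture with corners at about (250,189), (370,203), (357,327) and (235,313). The dial is at (293,214), the chassis (blue rim) at (312,279), and the fences at about (290,239) and (251,253).

```bash
cat > h.py <<'E'
from cell import telemetry,cams,env
import cv2,numpy as np
from scipy.spatial.transform import Rotation as R
def campose(n,o=None):
    c=cams.calibration(n)
    if n=="wrist":
        T=np.eye(4);T[:3,:3]=R.from_euler('xyz',o["tool_rot"],degrees=True).as_matrix();T[:3,3]=o["tool_pos"]
        T=T@c["hand_eye"];return c,T[:3,3],T[:3,:3]
    return c,np.array(c["origin"]),R.from_euler('xyz',c["rotation"],degrees=True).as_matrix()
def pts(n,px,z,o=None):
    c,p,r=campose(n,o)
    u=cv2.undistortPoints(np.float64(px).reshape(-1,1,2),c["K"],np.array(c["dist"])).reshape(-1,2)
    d=np.c_[u,np.ones(len(u))]@r.T
    return p+d*((z-p[2])/d[:,2])[:,None]
def snap(n,f):
    o=telemetry.get_obs();im=cams.read_camera(n);cv2.imwrite("pics/"+f,im);return o,im
def rel(o,w):  # world point -> tool axes, mm
    return R.from_euler('xyz',o["tool_rot"],degrees=True).as_matrix().T@(np.array(w)-o["tool_pos"])*1000
E
python3 - <<'E'
from h import *
a=pts("top",[[250,189],[370,203],[357,327],[235,313]],.016);print(np.round(a,3))
for i in range(4): d=a[(i+1)%4]-a[i];print(np.linalg.norm(d),np.degrees(np.arctan2(d[1],d[0])))
print(pts("top",[293,214],.047), pts("top",[293,213],.063), pts("top",[312,279],.037))
im=cv2.imread("pics/top0.png")
h=cv2.cvtColor(im,cv2.COLOR_BGR2HSV)
m=cv2.inRange(h,(105,80,60),(130,255,255));m[:240]=0;m[310:]=0;m[:,:255]=0;m[:,360:]=0
p=np.argwhere(m)[:,::-1].astype(np.float32);print(len(p),cv2.minAreaRect(p))
b=pts("top",cv2.boxPoints(cv2.minAreaRect(p)),.037);print(np.round(b,3),b.mean(0),[np.linalg.norm(b[i]-b[i-1]) for i in range(4)])
E
```

```text
[[ 0.72   0.168  0.016]
 [ 0.688 -0.1    0.016]
 [ 0.417 -0.067  0.016]
 [ 0.447  0.194  0.016]]
0.2698749108326159 -96.67696830494894
0.27386407195528645 173.0004087413683
0.2626704311279543 83.44052358603687
0.2744567963632513 -5.4946817455920955
[[0.65644381 0.07019487 0.047     ]] [[0.65522865 0.06966384 0.063     ]] [[0.51757445 0.02929142 0.037     ]]
400 ((310.45404052734375, 277.5243225097656), (68.08088684082031, 32.64353561401367), 17.102725982666016)
[[ 0.509  0.112  0.037]
 [ 0.576  0.092  0.037]
 [ 0.533 -0.047  0.037]
 [ 0.467 -0.026  0.037]] [0.52096222 0.03268064 0.037     ] [np.float64(0.14399516123991862), np.float64(0.0694695859813145), np.float64(0.14562383960462846), np.float64(0.06914853148673991)]
```

Run:
```python
from h import *
o=telemetry.get_obs();print(rel(o,[.656,.07,.20]))
```

```text
[-620.53739594 -425.66772719   22.34273117]
```

Call:
arm_command(series="-15 -10 0 0 0;-33 -23 0 0 0;-33 -23 0 0 0;-33 -23 0 0 0;-33 -23 0 0 0;-33 -23 0 0 0;-33 -23 0 0 0;-33 -23 0 0 0;-33 -23 0 0 0;-33 -23 0 0 0;-33 -23 0 0 0;-33 -23 0 0 0;-33 -23 0 0 0;-33 -23 0 0 0;-33 -23 0 0 0;-33 -23 0 0 0;-33 -23 0 0 0;-33 -23 0 0 0;-33 -23 0 0 0;-12 -2 0 0 0")

```text
time_s: 1.77
tool_pos: [0.6588, 0.061, 0.222]
tool_rot: [-179.7, 0.1, 165.7]
force: [-1.0, -1.5, -0.0]
grip_width: 0.0869
grasp_force: 0.0
```

Call:
arm_command(series="0 0 10 0.12 0;0 0 12 0.12 0;0 0 0 0.12 0;0 0 0 0.12 0;0 0 0 0.12 0;0 0 0 0.12 0;0 0 0 0.12 0;0 0 0 0.12 0;0 0 0 0.12 0;0 0 0 0.12 0;0 0 0 0.12 0;0 0 0 0.12 0;0 0 0 0.12 0;0 0 0 0.12 0;0 0 0 0.12 0;0 0 0 0 0;0 0 0 0 0")

```text
time_s: 3.18
tool_pos: [0.6562, 0.0702, 0.2001]
tool_rot: [-180.0, 0.0, 63.3]
force: [-0.1, -0.2, -0.4]
grip_width: 0.0874
grasp_force: 0.0
```

Run:
```python
from h import *
o,im=snap("wrist","w1.png");print(o["time_s"],o["qpos"],o["tool_pos"],o["tool_rot"])
```

```text
3.1833 [-39.82480029  24.03726927  42.12393339  84.67519716 -16.22498926
  77.5680319  -23.34375059] [0.65617894 0.07024427 0.20008333] [-1.79967594e+02  4.00638818e-02  6.33295210e+01]
```

View pics/w1.png

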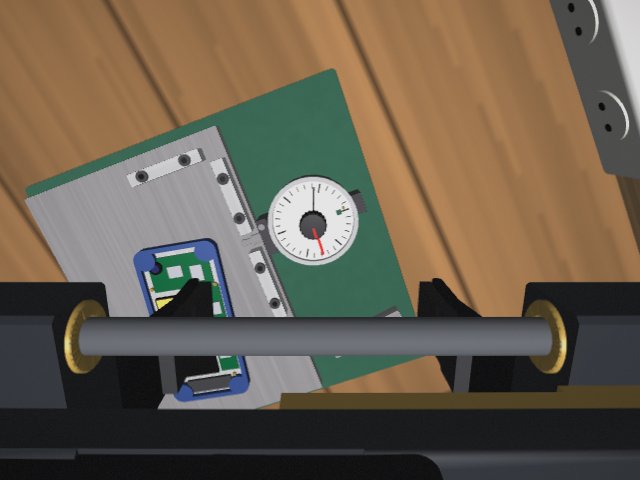

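The wrist view shows the knob at (313,225), the red hand pointing to (322,253) and the green mark at (342,211). So the hand is about 1.7 rad clockwise of zero.

Run:
```python
from h import *
o=telemetry.get_obs();im=cv2.imread("pics/w1.png")
g=cv2.cvtColor(im,cv2.COLOR_BGR2GRAY);h=cv2.cvtColor(im,cv2.COLOR_BGR2HSV)
m=np.uint8(g<90);k=np.zeros_like(m);cv2.circle(k,(313,225),24,1,-1)
n,l,s,c=cv2.connectedComponentsWithStats(m*k);i=1+np.argmax(s[1:,4]);print(s[i],c[i])
# dial white face ellipse
m2=cv2.morphologyEx(cv2.inRange(h,(0,0,170),(180,40,255)),cv2.MORPH_CLOSE,np.ones((9,9)))
k2=np.zeros_like(m);cv2.circle(k2,(313,222),60,255,-1);cs,_=cv2.findContours(m2&k2,cv2.RETR_EXTERNAL,2);e=cv2.fitEllipse(max(cs,key=cv2.contourArea));print(e)
K=pts("wrist",[c[i]],.060,o)[0];D=pts("wrist",[e[0]],.047,o)[0];print("knob",K,"dial",D)
r=np.uint8(cv2.inRange(h,(0,120,100),(10,255,255))|cv2.inRange(h,(170,120,100),(180,255,255)))&k2
gm=cv2.inRange(h,(45,80,40),(90,255,200))&k2
k3=np.zeros_like(m);cv2.circle(k3,(313,222),38,255,-1);gm&=k3
for nm,q in(("red",r),("green",gm)):
  p=np.argwhere(q)[:,::-1].mean(0);w=pts("wrist",[p],.047,o)[0]-D;print(nm,p,np.degrees(np.arctan2(w[1],w[0])))
print(rel(o,[*D[:2],.052]))
```

```text
[300 210  26  29 572] [312.43181818 224.12587413]
((312.6506042480469, 220.68255615234375), (87.35704040527344, 89.2951889038086), 94.73176574707031)
knob [0.65546048 0.07305716 0.06      ] dial [0.65544195 0.07283778 0.047     ]
red [317.84285714 240.32857143] -102.24033901851097
green [338.46666667 211.86666667] -7.405475861868774
[  2.01874465  -1.81254476 148.1901941 ]
```

Call:
arm_command(series="2 -2 20 0 0;0 0 30 0.12 0;0 0 30 0.12 0;0 0 30 0.12 0;0 0 20 0 0;0 0 12 0 0;0 0 6 0 0;0 0 0 0 0;0 0 0 0 0;0 0 0 0 255;0 0 0 0 255;0 0 0 0 255;0 0 0 0 255;0 0 0 0 255;0 0 0 0 255;0 0 0 0 255;0 0 0 0 255;0 0 0 0 255", squeeze=15)

```text
time_s: 4.73
tool_pos: [0.6556, 0.0729, 0.0525]
tool_rot: [-180.0, -0.0, 42.5]
force: [0.2, 0.4, -0.4]
grip_width: 0.035
grasp_force: 0.0
```

Still closing.

Call:
arm_command(series="0 0 0 0 255;0 0 0 0 255;0 0 0 0 255;0 0 0 0 255;0 0 0 0 255;0 0 0 0 255")

```text
time_s: 5.23
tool_pos: [0.6557, 0.0727, 0.0525]
tool_rot: [180.0, -0.0, 42.5]
force: [1.4, -0.5, -0.9]
grip_width: 0.0194
grasp_force: 15.0
```

Call:
arm_command(series="0 0 0 -0.1 255;0 0 0 -0.1 255;0 0 0 -0.1 255;0 0 0 -0.1 255;0 0 0 -0.1 255;0 0 0 -0.1 255;0 0 0 -0.1 255;0 0 0 -0.1 255;0 0 0 -0.1 255;0 0 0 -0.1 255;0 0 0 -0.1 255;0 0 0 -0.1 255;0 0 0 -0.1 255;0 0 0 -0.1 255;0 0 0 0 255")

```text
time_s: 6.48
tool_pos: [0.6547, 0.0728, 0.0525]
tool_rot: [-179.9, -0.1, 122.9]
force: [-3.3, -0.0, 1.9]
grip_width: 0.0195
grasp_force: 15.0
```

Run:
```python
from h import *
o=telemetry.get_obs()
for k in("qpos","tool_pos","tool_rot","wrist_torque","grip_width","grasp_force"):print(k,o[k])
```

```text
qpos [-28.64071439  28.32495577  26.04344666  93.03249686 -13.69959965
  61.93203855  34.05278535]
tool_pos [0.65467163 0.07282431 0.05249542]
tool_rot [-1.79920420e+02 -8.49903498e-02  1.22851369e+02]
wrist_torque [-0.03270973  0.57793935 -0.02169838]
grip_width 0.01954366450234786
grasp_force 14.998711198568344
```

Call:
arm_command(series="0 0 0 -0.06 255;0 0 0 -0.06 255;0 0 0 -0.06 255;0 0 0 -0.06 255;0 0 0 -0.04 255;0 0 0 -0.03 255;0 0 0 -0.03 255;0 0 0 0 255;0 0 0 0 255")

```text
time_s: 7.23
tool_pos: [0.6548, 0.0725, 0.0524]
tool_rot: [-179.9, -0.1, 142.0]
force: [-4.5, -0.9, 2.2]
grip_width: 0.019
grasp_force: 15.0
```

Run:
```python
from h import *
o=telemetry.get_obs()
for k in("qpos","tool_rot","wrist_torque","grasp_force"):print(k,o[k])
```

```text
qpos [-25.86046268  27.795088    22.35381159  92.92057962 -11.61592127
  61.69148112  51.74712881]
tool_rot [-1.79925553e+02 -7.08595929e-02  1.42031017e+02]
wrist_torque [-0.1688124  0.7820388 -0.0244819]
grasp_force 15.000500231981277
```

Call:
arm_command(series="0 0 0 -0.04 255;0 0 0 -0.04 255;0 0 0 -0.03 255;0 0 0 -0.03 255;0 0 0 -0.02 255;0 0 0 0 255;0 0 0 0 255")

```text
time_s: 7.82
tool_pos: [0.6551, 0.0723, 0.0523]
tool_rot: [-179.9, -0.0, 151.3]
force: [-3.2, -1.3, 0.9]
grip_width: 0.0192
grasp_force: 15.0
```

Run:
```python
from h import *
o=telemetry.get_obs()
for k in("qpos","tool_rot","wrist_torque","grasp_force"):print(k,o[k])
```

```text
qpos [-24.51344804  27.58393801  20.58661801  92.86574706 -10.64129379
  61.5632903   60.28729945]
tool_rot [-1.79938107e+02 -4.43338177e-02  1.51262830e+02]
wrist_torque [-0.39863402  0.73941615 -0.13060802]
grasp_force 15.000122040510178
```

Call:
arm_command(series="0 0 0 -0.02 255;0 0 0 0 255;0 0 0 0 100;0 0 0 0 100;0 0 0 0 100;0 0 0 0 100;0 0 0 0 100;0 0 -10 0 100;0 0 -30 0 30;0 0 -40 0 30;0 0 -40 0 30;0 0 -30 0 30;0 0 0 0 30;0 0 0 0 30")

```text
time_s: 8.98
tool_pos: [0.6573, 0.0729, 0.2063]
tool_rot: [179.8, 0.3, 152.5]
force: [0.2, -0.7, -0.8]
grip_width: 0.0757
grasp_force: 0.0
```

Run:
```python
from h import *
o,im=snap("wrist","w2.png");print(o["tool_pos"],o["tool_rot"],o["grip_width"],o["force"],o["qpos"])
```

```text
[0.65732392 0.07290628 0.20632526] [179.760443     0.27900337 152.50573264] 0.07569117801042669 [ 0.16168252 -0.72367788 -0.80037406] [-25.49616385  20.50061225  21.97366107  83.83400414  -7.79052272
  76.79436533  59.45554537]
```

View pics/w2.png

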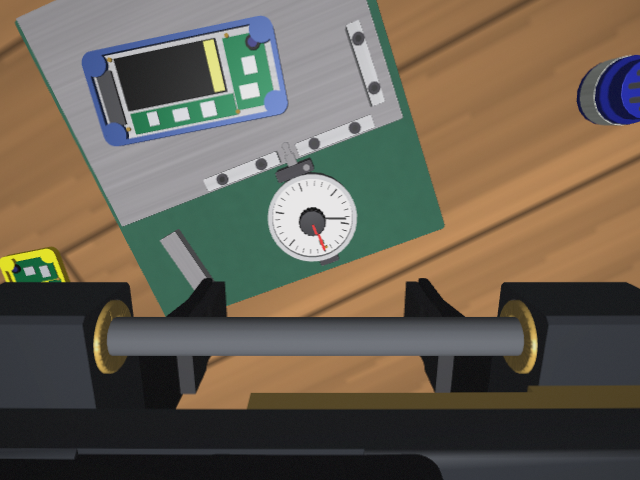

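The hand now points at the green mark: (312,222) to (323,249). Fence screws are at (222,180), (261,164), (314,143), (355,128) on the long fence and (359,38), (374,88) on the end fence. The whole chassis rim is visible.

```bash
cat > m.py <<'E'
from h import *
def chassis(n,im,o,roi):
    h=cv2.cvtColor(im,cv2.COLOR_BGR2HSV)
    m=cv2.inRange(h,(105,70,60),(130,255,255));k=np.zeros_like(m);x,y,X,Y=roi;k[y:Y,x:X]=255
    m=cv2.morphologyEx(m&k,cv2.MORPH_OPEN,np.ones((2,2)))
    p=np.argwhere(m)[:,::-1]
    w=pts(n,p,.0365,o)[:,:2]
    r=cv2.minAreaRect(np.float32(w*1000));b=cv2.boxPoints(r)
    e=[b[1]-b[0],b[2]-b[1]];L=max(e,key=np.linalg.norm);L=L*np.sign(L[1])
    return np.array(r[0]),r[1],np.degrees(np.arctan2(-L[0],L[1]))
E
python3 - <<'E'
from m import *
o=telemetry.get_obs();im=cv2.imread("pics/w2.png");h=cv2.cvtColor(im,cv2.COLOR_BGR2HSV)
print(chassis("wrist",im,o,(60,0,300,160)))
a=pts("wrist",[[222,180],[261,164],[314,143],[355,128]],.042,o);d=a[3]-a[0];print("long",np.round(a,4).tolist(),np.linalg.norm(d),np.degrees(np.arctan2(-d[0],d[1])))
b=pts("wrist",[[359,38],[374,88]],.042,o);d=b[1]-b[0];print("end",np.round(b,4).tolist(),np.degrees(np.arctan2(d[1],d[0])))
k2=np.zeros(im.shape[:2],np.uint8);cv2.circle(k2,(312,217),40,255,-1)
r=(cv2.inRange(h,(0,120,100),(10,255,255))|cv2.inRange(h,(170,120,100),(180,255,255)))&k2
p=np.argwhere(r)[:,::-1];D=np.array([.6555,.0729]);w=pts("wrist",p,.049,o)[:,:2];
v=np.linalg.svd(w-w.mean(0))[2][0];print("hand",np.degrees(np.arctan2(v[1],v[0])),np.degrees(np.arctan2(*(w.mean(0)-D)[::-1])))
E
```

```text
(array([519.32519531,  35.06782532]), (145.51651000976562, 70.02832794189453), np.float32(-16.885952))
long [[0.5935, 0.0236, 0.042], [0.5968, 0.0567, 0.042], [0.6017, 0.1003, 0.042], [0.6062, 0.1329, 0.042]] 0.11009861627803061 -6.620920983947254
end [[0.5513, 0.163, 0.042], [0.587, 0.158, 0.042]] -7.9976304617677805
hand -1.0563594604350117 -13.252676609763299
```

Call:
arm_command(series="0 0 0 -0.12 20;0 0 0 -0.12 20;0 0 0 -0.12 20;0 0 0 -0.12 20;0 0 0 -0.12 20;0 0 0 -0.12 20;0 0 0 0 20;0 0 0 0 20")

```text
time_s: 9.7
tool_pos: [0.6548, 0.0727, 0.201]
tool_rot: [180.0, -0.2, -166.4]
force: [-0.3, 0.2, -0.0]
grip_width: 0.0804
grasp_force: 0.0
```

Run:
```python
from m import *
im=cv2.imread("pics/w2.png");h=cv2.cvtColor(im,cv2.COLOR_BGR2HSV)
k2=np.zeros(im.shape[:2],np.uint8);cv2.circle(k2,(312,217),60,255,-1)
m2=cv2.morphologyEx(cv2.inRange(h,(0,0,170),(180,40,255)),cv2.MORPH_CLOSE,np.ones((9,9)))&k2
cs,_=cv2.findContours(m2,cv2.RETR_EXTERNAL,2);e=cv2.fitEllipse(max(cs,key=cv2.contourArea))
r=(cv2.inRange(h,(0,120,100),(10,255,255))|cv2.inRange(h,(170,120,100),(180,255,255)))&k2
o=dict(tool_pos=np.array([.65732,.07291,.20633]),tool_rot=[179.76,.279,152.506])
D=pts("wrist",[e[0]],.047,o)[0];w=pts("wrist",np.argwhere(r)[:,::-1],.049,o)
f=w[np.linalg.norm(w-D,axis=1)>.02].mean(0)-D;print("dial",D,"hand tip",f,np.degrees(np.arctan2(f[1],f[0])))
o=telemetry.get_obs();print(o["tool_pos"],o["tool_rot"],o["grip_width"],o["qpos"]);print(rel(o,[.4655,-.0011,.1]))
```

```text
dial [0.65382759 0.07259015 0.047     ] hand tip [ 0.02331528 -0.00281396  0.002     ] -6.881844151522505
[0.65475239 0.07274204 0.20099181] [ 1.79977917e+02 -1.50156113e-01 -1.66429969e+02] 0.08037067640963205 [-20.82390538  20.30649588  15.79704891  83.9361312   -5.57355673
  76.67831024  98.9086255 ]
[201.02965764 -27.41479903 101.50844283]
```

Call:
arm_command(series="33 -4.5 0 0 20;34 -4.5 5 0 20;34 -4.5 15 0 20;34 -4.5 25 0 20;34 -4.5 30 0 20;32 -4.5 25 0 20;0 0 20 0 20;0 0 0 0 20;0 0 0 0 20")

```text
time_s: 10.45
tool_pos: [0.4697, 0.0002, 0.0853]
tool_rot: [180.0, -0.1, -166.4]
force: [0.8, 0.2, 1.4]
grip_width: 0.0802
grasp_force: 0.0
```

Run:
```python
from m import *
o,im=snap("top","t1.png");print(o["tool_rot"],o["qpos"],rel(o,[.4655,-.0011,.0315]))
cv2.imwrite("pics/t1c.png",cv2.resize(im[180:340,220:400],None,fx=4,fy=4)[:600])
```

```text
[ 1.79981463e+02 -6.48045508e-02 -1.66354834e+02] [-19.86260042   3.12470347  17.11185609 117.83039069  -1.07625806
  59.25456159 101.42179091] [ 4.33854683 -0.28005957 53.76449409]
```

View pics/t1c.png

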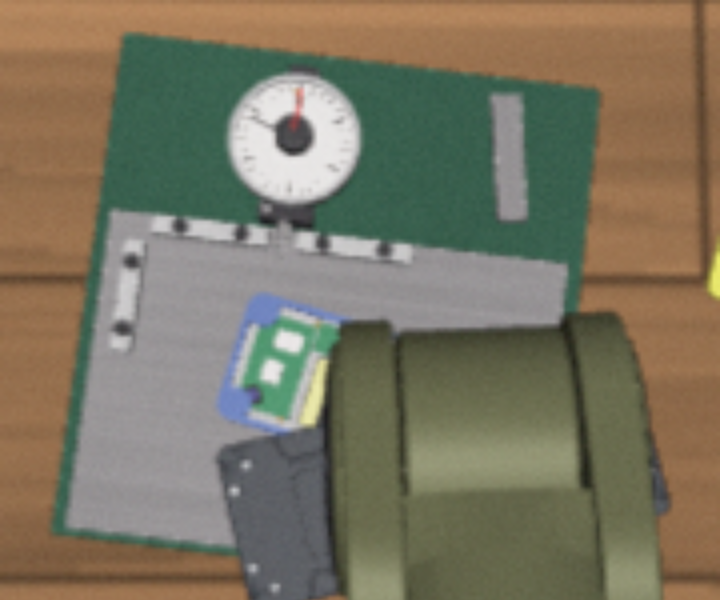

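The gripper is over the near-right corner and the chassis is undisturbed, so I'll descend.

Call:
arm_command(series="0 0 20 0 20;0 0 18 0 20;0 0 10 0 20;0 0 0 0 20;0 0 0 0 20;0 0 0 0 20")

```text
time_s: 11.0
tool_pos: [0.4716, 0.0003, 0.0388]
tool_rot: [-180.0, 0.1, -166.2]
force: [0.9, -0.3, -0.4]
grip_width: 0.0804
grasp_force: 0.0
```

```bash
cat > s.py <<'E'
from m import *
# fixture frame of tool centre, and moves
O=np.array([.561,.0833]);ph=np.radians(-6.7);ex=np.array([np.cos(ph),np.sin(ph)]);ey=np.array([-ex[1],ex[0]])
o=telemetry.get_obs();d=(o["tool_pos"][:2]-O)*1000
print("t",o["time_s"],"c fix",d@ex,d@ey,"z",o["tool_pos"][2],"F fix",o["force"][:2]@ex,o["force"][:2]@ey,o["force"][2],"rot",o["tool_rot"])
M=R.from_euler('xyz',o["tool_rot"],degrees=True).as_matrix().T
print("tool per fix x",np.round(M@[*ex,0],3),"y",np.round(M@[*ey,0],3))
E
python3 s.py
```

```text
t 11.0 c fix -79.13538626143632 -92.87447623432233 z 0.03882867149728001 F fix 0.8856988486186934 -0.21490605080483746 -0.4213010047493492 rot [-1.79981884e+02  1.23159262e-01 -1.66237336e+02]
tool per fix x [-0.937 -0.35   0.002] y [-0.35   0.937  0.   ]
```

Call:
arm_command(series="0 0 4 0 20;0 0 3 0 20;0 0 0 0 20;0 0 0 0 20")

```text
time_s: 11.33
tool_pos: [0.4701, 0.0001, 0.0306]
tool_rot: [180.0, 0.0, -166.2]
force: [0.0, -0.5, -0.0]
grip_width: 0.0801
grasp_force: 0.0
```

```bash
python3 s.py
```

```text
t 11.3333 c fix -80.60339345340664 -93.27950350025542 z 0.03061438199366564 F fix 0.10406190354121458 -0.4700753160723025 -0.025897085196438234 rot [ 1.79995122e+02  7.88278635e-04 -1.66242087e+02]
tool per fix x [-0.937 -0.35  -0.   ] y [-0.35   0.937  0.   ]
```

Call:
arm_command(series="-3.75 -1.4 -0.8 0 20;-3.75 -1.4 0 0 20;-3.75 -1.4 0 0 20;-3.75 -1.4 0 0 20;-3.75 -1.4 0 0 20;-3.75 -1.4 0 0 20;-3.75 -1.4 0 0 20;-3.75 -1.4 0 0 20;-3.75 -1.4 0 0 20;-3.75 -1.4 0 0 20;0 0 0 0 20;0 0 0 0 20")

```text
time_s: 12.33
tool_pos: [0.5102, -0.0047, 0.0314]
tool_rot: [-180.0, 0.0, -166.2]
force: [0.5, -0.3, 0.2]
grip_width: 0.0804
grasp_force: 0.0
```

```bash
python3 s.py
python3 - <<'E'
from m import *
o,im=snap("top","t2.png")
cv2.imwrite("pics/t2c.png",cv2.resize(im[180:330,220:400],None,fx=4,fy=4))
E
```

```text
t 12.3333 c fix -40.22646510626558 -93.31482127966918 z 0.031380229773086535 F fix 0.5279019068623799 -0.2830159755506298 0.22987483104174394 rot [-1.79993316e+02  1.40007571e-02 -1.66242839e+02]
tool per fix x [-0.937 -0.35   0.   ] y [-0.35   0.937 -0.   ]
```

View pics/t2c.png

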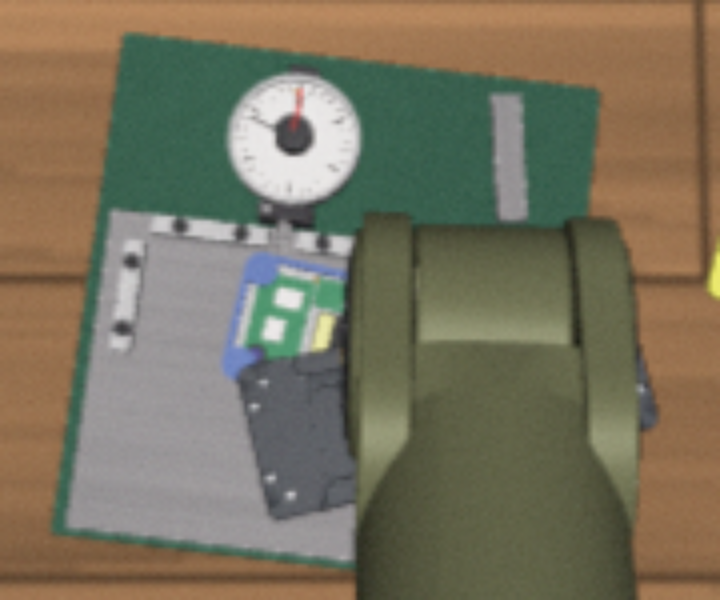

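The chassis moved in x and is nearly square. Its left end (232,320) is clear of the end fence (130,290) and a few mm short of the long fence. Next is the y push.

Call:
arm_command(series="-1.4 3.75 0 0 20;-1.4 3.75 0 0 20;-1.4 3.75 0 0 20;-1.4 3.75 0 0 20;-1.4 3.75 0 0 20;-1.4 3.75 0 0 20;-1.4 3.75 0 0 20;-1.4 3.75 0 0 20;-1.4 3.75 0 0 20;-1.4 3.75 0 0 20;-1.4 3.75 0 0 20;0 0 0 0 20;0 0 0 0 20")

```text
time_s: 13.47
tool_pos: [0.5151, 0.0395, 0.0314]
tool_rot: [180.0, 0.0, -166.2]
force: [-0.0, -0.3, -0.6]
grip_width: 0.0803
grasp_force: 0.0
```

```bash
python3 s.py
python3 - <<'E'
from m import *
o,im=snap("top","t3.png")
cv2.imwrite("pics/t3c.png",cv2.resize(im[180:330,220:400],None,fx=4,fy=4))
E
```

```text
t 13.4667 c fix -40.511197946072095 -48.90675987092327 z 0.03139346325506249 F fix 0.023263898596510034 -0.2928573330892843 -0.5770830119580043 rot [ 1.79993580e+02  8.02619406e-03 -1.66205221e+02]
tool per fix x [-0.937 -0.35   0.   ] y [-0.35   0.937  0.   ]
```

View pics/t3c.png

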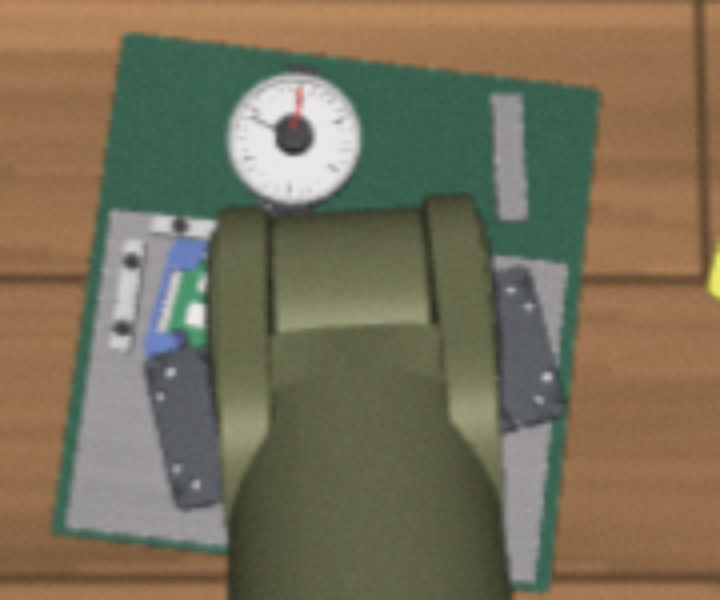

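The chassis's left end (150–190, 240–350) is close to both fences and turned slightly clockwise. Next I push along x, towards the long fence.

Call:
arm_command(series="-1.9 -0.7 0 0 20;-1.9 -0.7 0 0 20;-1.9 -0.7 0 0 20;-1.9 -0.7 0 0 20;0 0 0 0 20;0 0 0 0 20")

```text
time_s: 14.02
tool_pos: [0.5231, 0.0381, 0.0313]
tool_rot: [-180.0, -0.0, -166.2]
force: [-0.9, 0.5, -0.2]
grip_width: 0.0803
grasp_force: 0.4
```

```bash
python3 s.py
```

```text
t 14.0167 c fix -32.40976129570829 -49.34196913518093 z 0.03128462040807024 F fix -0.9538338842134982 0.3565806450049961 -0.23510640492004908 rot [-1.79998860e+02 -1.32507818e-02 -1.66245398e+02]
tool per fix x [-0.937 -0.349 -0.   ] y [-0.349  0.937 -0.   ]
```

Call:
arm_command(series="-0.7 1.9 0 0 20;-0.7 1.9 0 0 20;-0.7 1.9 0 0 20;-0.7 1.9 0 0 20;0 0 0 0 20;0 0 0 0 20")

```text
time_s: 14.52
tool_pos: [0.5239, 0.0468, 0.0314]
tool_rot: [180.0, 0.0, -166.2]
force: [-1.2, 0.6, 1.0]
grip_width: 0.0802
grasp_force: 0.5
```

Call:
arm_command(series="-0.9 -0.35 0 0 20;-0.9 -0.35 0 0 20;0 0 0 0 20;0 0 0 0 20;0 0 0 0 20")

```text
time_s: 14.93
tool_pos: [0.5258, 0.0458, 0.0313]
tool_rot: [180.0, -0.0, -166.2]
force: [-1.9, 0.4, -0.3]
grip_width: 0.0802
grasp_force: 0.9
```

```bash
python3 s.py
```

```text
t 14.9333 c fix -30.63505867908348 -41.307431439618604 z 0.0313129192916502 F fix -1.894106483277802 0.13840755790289433 -0.2866981256289279 rot [ 1.79998366e+02 -1.63003458e-02 -1.66247057e+02]
tool per fix x [-0.937 -0.349 -0.   ] y [-0.349  0.937 -0.   ]
```

Continue x until the force rises, then y.

Call:
arm_command(series="-0.9 -0.35 0 0 20;-0.9 -0.35 0 0 20;0 0 0 0 20;0 0 0 0 20;0 0 0 0 20")

```text
time_s: 15.35
tool_pos: [0.5276, 0.0457, 0.0313]
tool_rot: [-180.0, -0.0, -166.2]
force: [-2.9, 0.4, -0.1]
grip_width: 0.08
grasp_force: 1.3
```

Call:
arm_command(series="-0.35 0.9 0 0 20;-0.35 0.9 0 0 20;0 0 0 0 20;0 0 0 0 20;0 0 0 0 20")

```text
time_s: 15.77
tool_pos: [0.5279, 0.0477, 0.0313]
tool_rot: [180.0, -0.0, -166.2]
force: [-3.2, -0.3, -0.4]
grip_width: 0.0806
grasp_force: 1.4
```

```bash
python3 s.py
```

```text
t 15.7667 c fix -28.715819742236032 -39.18771206791623 z 0.031301740694387306 F fix -3.146590310247233 -0.6716726309558586 -0.410680904554329 rot [ 1.79992294e+02 -9.91122607e-03 -1.66231203e+02]
tool per fix x [-0.937 -0.35  -0.   ] y [-0.35   0.937  0.   ]
```

Call:
arm_command(series="-0.35 0.9 0 0 20;-0.35 0.9 0 0 20;-0.35 0.9 0 0 20;0 0 0 0 20;0 0 0 0 20;0 0 0 0 20")

```text
time_s: 16.27
tool_pos: [0.528, 0.0489, 0.0312]
tool_rot: [-179.9, -0.1, -166.3]
force: [-3.6, -3.8, -0.2]
grip_width: 0.0806
grasp_force: 3.7
```

```bash
python3 s.py;  python3 - <<'E'
from m import *
o,im=snap("top","t4.png")
cv2.imwrite("pics/t4c.png",cv2.resize(im[195:275,235:345],None,fx=6,fy=6))
E
```

```text
t 16.2667 c fix -28.740427805008785 -38.05797600259057 z 0.031206864819703757 F fix -3.1616238707475643 -4.169402642673953 -0.20793035800959814 rot [-1.79913344e+02 -7.99037056e-02 -1.66301314e+02]
tool per fix x [-0.937 -0.349 -0.001] y [-0.349  0.937 -0.002]
```

View pics/t4c.png

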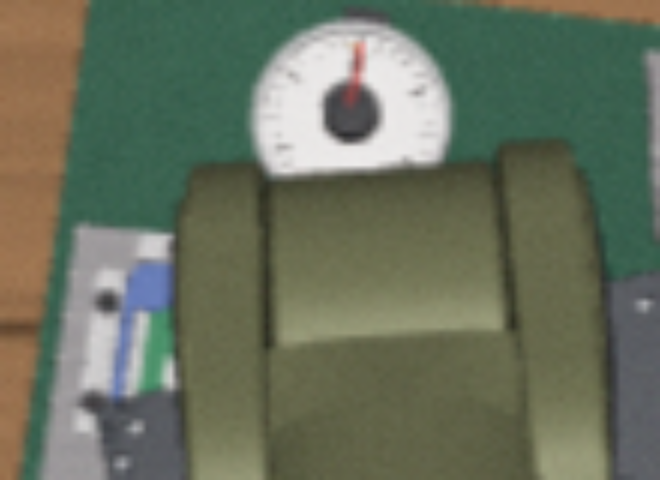

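The chassis end is against the end fence (125,330). The black needle lies over the red hand at zero, so the spindle is flush. I'll add some x push.

Call:
arm_command(series="-0.9 -0.35 0 0 20;-0.9 -0.35 0 0 20;-0.9 -0.35 0 0 20;0 0 0 0 20;0 0 0 0 20;0 0 0 0 20")

```text
time_s: 16.82
tool_pos: [0.5283, 0.0489, 0.0309]
tool_rot: [-180.0, -0.4, -166.2]
force: [-9.7, -3.5, 5.3]
grip_width: 0.0801
grasp_force: 6.6
```

```bash
python3 s.py
```

```text
t 16.8167 c fix -28.41834331742124 -38.00952462039007 z 0.03087116795260851 F fix -9.264738547497638 -4.641396084608659 5.299862101855714 rot [-179.99496255   -0.38014454 -166.2451205 ]
tool per fix x [-0.937 -0.349 -0.006] y [-0.349  0.937 -0.002]
```

Call:
arm_command(series="-0.35 0.9 0 0 20;0 0 0 0 20;0 0 0 0 20;0 0 0 0 20;0 0 0 0 20;0 0 0 0 20;0 0 0 0 20;0 0 0 0 20;0 0 0 0 20;0 0 0 0 20;0 0 0 0 20;0 0 0 0 20")

```text
time_s: 17.82
tool_pos: [0.5283, 0.0489, 0.0308]
tool_rot: [-179.9, -0.4, -166.3]
force: [-10.3, -5.5, 5.2]
grip_width: 0.0801
grasp_force: 7.2
```

```bash
python3 s.py;  python3 - <<'E'
from m import *
o,im=snap("scene","s4.png")
cv2.imwrite("pics/s4c.png",cv2.resize(im[205:290,270:400],None,fx=6,fy=6))
o,im=snap("wrist","w4.png")
E
```

```text
t 17.8167 c fix -28.424168732801046 -37.95005842398965 z 0.03080336126406194 F fix -9.606527335988298 -6.710232270854683 5.15107536587427 rot [-179.9446177    -0.41106881 -166.27283744]
tool per fix x [-0.937 -0.349 -0.006] y [-0.349  0.937 -0.003]
```

View pics/w4.png

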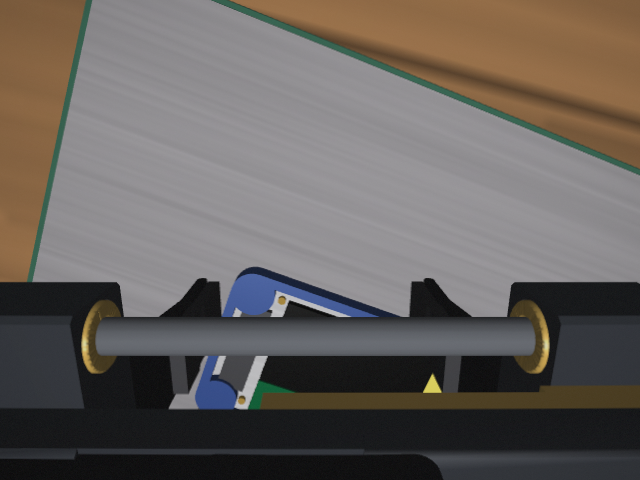

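View pics/s4c.png

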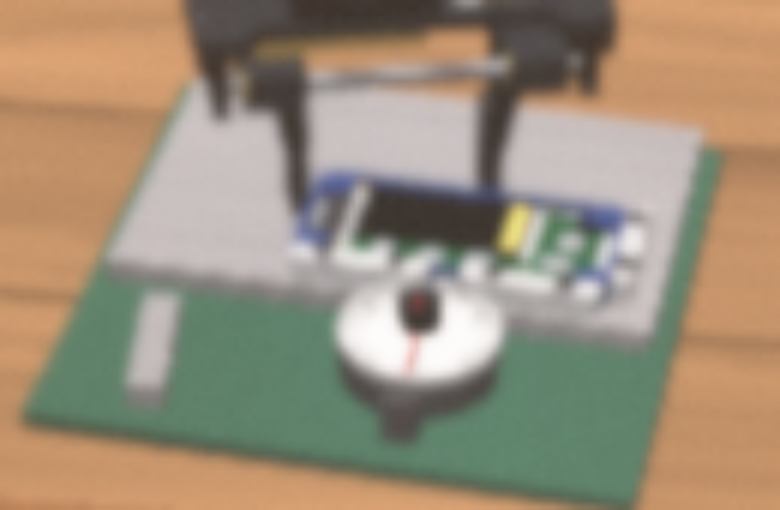

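The wrist view shows the chassis near edge from (262,270) to (390,315), nearly parallel to the plate edge. The scene view shows it seated in the corner with both fingers bearing. One numeric check of the squareness follows.

```bash
python3 - <<'E'
from m import *
o=telemetry.get_obs();im=cv2.imread("pics/w4.png");h=cv2.cvtColor(im,cv2.COLOR_BGR2HSV)
m=cv2.inRange(h,(105,100,110),(130,255,255))
c=[];
for x in range(285,385,4):
    y=np.flatnonzero(m[265:317,x]); 
    if len(y): c.append((x,265+y[0]))
w=pts("wrist",c,.037,o)[:,:2];f=np.polyfit(w[:,1],w[:,0],1);print("rim yaw",-np.degrees(np.arctan(f[0])),np.std(w[:,0]-np.polyval(f,w[:,1])))
s=cv2.inRange(h,(45,60,30),(95,255,200));c=[]
for x in range(260,620,6):
    y=np.flatnonzero(s[:200,x]);
    if len(y):c.append((x,y[-1]+1))
w=pts("wrist",c,.028,o)[:,:2];f=np.polyfit(w[:,1],w[:,0],1);print("plate yaw",-np.degrees(np.arctan(f[0])),np.std(w[:,0]-np.polyval(f,w[:,1])))
E
python3 s.py
```

```text
rim yaw -6.754844303339252 0.00011681823685260335
plate yaw -6.774466623922771 9.567984783133045e-05
t 17.9167 c fix -28.432193941715397 -37.96561827763482 z 0.030822510404520612 F fix -9.299358445586059 -6.719203249979792 6.317219214086724 rot [-179.94507403   -0.41120247 -166.27401402]
tool per fix x [-0.937 -0.349 -0.006] y [-0.349  0.937 -0.003]
```

The rim and plate edges agree to 0.02°, and the push is steady at about 9 N and 7 N. Handing in.

```bash
python3 -c "
from cell import env
print(env.sign_off())"
```

```text
the job is handed in; nothing more can be done
None
```

The job is handed in: the knob is back at its zero stop, and the arm is still holding the chassis square and flat in the fixture corner, pushing about 9 N toward the long fence and 7 N toward the end fence; the verdict was not shown to me.

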